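# Clear and spring open the artist's paint case

### The arm

A 7-joint arm with a two-finger parallel gripper is mounted at the origin on the work surface. World frame = base frame: x ahead of the robot, y to its left, z up, the work surface at z = 0. Lengths are in m, angles in rad, forces in N, time in s.
With the tool pointing down it reaches from about 0.4 to 0.85 m from the base axis. Payload 10.4 kg.
Tool frame: the origin (TCP) lies on the centre line of the jaws, within the pads' length; the fingertips stand r.tip_extent ahead of it and the grasp point (between the pads) lies 3 mm ahead of it (r.tip_extent is the distance from the TCP to the fingertips, in m); z points along the fingers, y is the direction in which the jaws open and shut (so a half turn about z gives the same grasp; the last joint's range is limited). The gripper opens to 87 mm and grips with 3 to 60 N. Pads are 19 mm wide; open, the fingers measure 117 mm over their backs; the gripper's body (75 mm by 190 mm) begins 51 mm behind the grasp point.
Start: joints at [-1.273, 0.332, -0.065, 1.46, 0.022, 1.35, -0.088], TCP at [0.197, 0.593, 0.245] pointing down, gripper open.
Joint ranges: [-2.6, 2.6], [-0.5, 2.12], [-1.47, 1.34], [0.16, 2.42], [-1.27, 4.41], [0.06, 2.06], [-2.6, 2.6]. Speed limits (rad/s): [2.22, 2.22, 2.79, 2.79, 3.14, 3.14, 3.14].

### API

Orientations are given as a unit quaternion [x, y, z, w].
In Python, from bench import r gives the robot as it stands. The module is installed in compiled form; this text tells all that it offers.
- The arm moves only by the shell command python3 -m jog 'ROWS' [FORCE]. ROWS is JSON, a list of rows, each a list of 5 numbers: the shift along the tool's x, y, z in cm, then the turn about the tool's z in rad, then the closure, from 0 (fully open) to 1 (shut). A call has exactly 10 rows; each row shifts and turns the pose as measured when the row begins, along the tool's axes as they then stand; what a row does not reach is not made up. A row lasts 1/10 s, in which the tool goes at most 50 mm and 8.59 degrees, less where a joint would pass 70% of its speed; a pose out of reach is approached as far as the arm can. A call with a gripper value outside its range is refused whole. The fingers move at their own pace and stop on an object; FORCE is the grip in N (left out, the last holds). Time passes only in rows, so rows that do not move let the fingers close, or fill a call up. It gives the time, the measured TCP pose, the force and the opening at its end, in the units of the state.
- r.read_state(): the state, without advancing time (a new reading comes with each control period).
- r.camera(name): name is "side" or "top" or "wrist"; returns a dict with "pixels" (420x560x3 uint8, red, green, blue), "fx", "fy", "cx", "cy" (pixels), "camera_from_world" (4x4, takes a point from world to camera coordinates). Camera axes: x right, y up, looking along -z (the intrinsics and any distortion apply to the point x, -y, -z); pixel columns grow to the right and rows downward; lengths in m; the calibration is good to about 2 mm. The wrist camera is an equidistant fisheye: a pixel r from the principal point sees the ray r / f radians off the axis. A picture is of the moment at which its call begins. There is no depth.
- r.close_job(): hands the job in, once; it reports no verdict.
The state is a dict: "time": time; "joint_positions": joint angles; "joint_vel": joint speeds; "joint_torque": joint torques, N m; "ee_pos": TCP position; "eef_rot": TCP orientation; "ft_force": force on the tool from outside, world axes, zero at the start; "torque": the same for the moment, N m; "width": finger opening in m.
Only numpy, scipy, OpenCV 4.12 (cv2) and the standard library are available. Lean on these libraries where they do the work, as an engineer would, in place of code of your own. Each camera call takes 0.05 s, during which the arm holds its last target. There are 200 camera calls.

### The job

Open the wooden paint case. First take the jar off its lid and set it down gently, upright, on the round cork mat; then press the latch button on the front of the case, lightly and only as far as it needs (never more than 25 N), and let the sprung lid swing fully open by itself without touching it. Leave the mug, the plate and the bottle alone.

Things in the scene. Friction and masses are not known exactly. Their poses are not given: they have to be found in the camera images.
- case: Shallow wooden paint case, fixed to the table, 200 (its x) by 280 (its y) by 84.5 mm high with its lid shut; the origin is the centre of its underside, on the table. Its front, with the latch, faces its own -x; the lid is hinged along its back (+x) top edge.
- lid: The case's lid, a wooden panel 200 by 280 by 14 mm; origin on the hinge line at the back, at the panel's underside (70.5 mm above the table), +y along the hinge; the shut panel runs 200 mm along its own -x, its z is up. A damped spring drives it open in about 1.5 s, the front edge sweeping up and back. It strikes any part of the robot that overhangs it; the robot must not touch it.
- lid_hinge (a joint): Opening angle of the lid in rad: about 0 shut and latched, 1.75 fully open against its stop.
- latch_button (a point): Latch button: an upright round steel stud, 22 mm diameter, 22 mm in front of the middle of the case's front. This point is on its axis, 96 mm above the table, at the MEAN height of its flat top (11.5 mm above the shut lid's top). The stud is screwed in by an unknown amount: its true top lies up to 8 mm below or above this point and must be found by feel. The point goes down with the stud.
- latch_housing (a point): Centre of the top of the button's dark metal housing (44 by 50 mm, 64 mm above the table, fixed to the case). The button goes straight down: it starts to move at about 3 N, frees the lid after about 5 mm at about 6 to 7 N, meets a hard stop at 6.5 mm, and springs back when let go. The robot may never push on case or button with more than 25 N.
- jar_mid (a point): Shut glass jar with a steel cap, 52 mm diameter, 90 mm high, 0.18 to 0.33 kg, standing upright on the case's lid; this point is its centre, 45 mm above its underside, z up.
- mat: Round cork mat, 110 mm diameter, 4 mm thick, fixed flat on the table to the left of the case; origin at the centre of its underside.
- mug: Bystander: white mug 80 mm wide, 90 mm high, origin at the centre of its underside. It stands to the left of the case, nearer or farther than the mat.
- plate: Bystander: white plate of 170 mm diameter, 18 mm high, to the right, near the robot; origin at the centre of its underside.
- medium: Bystander: brown bottle of 56 mm diameter, 150 mm high, to the right of the case; origin at the centre of its underside.
Mind the look-alikes: they are no part of the job. Of the things that look like the part that bears jar_mid, the larger one is meant. Of the things shaped like the mat, the cork one is meant.

How it is judged:
By the outcome, as a careful person would: the job done as asked, in the order asked, and still so for the second after the job is handed in, with the robot touching nothing.
It also fails if it takes over 61 s, if anything falls off the work surface, if the arm or the gripper's body presses on something with over 40 N, if the wrist force passes 120 N, or if a joint passes its speed limit or range.

## Working session

There is one attempt and no reset: what is moved stays moved. The work goes in short steps, Python scripts to look and compute and a shell command to move; the robot and the scene stay as the last step left them, time stands still between calls to the robot, and variables do not carry over. Pictures are saved under pics/ and viewed, about 8 in all and at most 12, crops included, and the job is handed in when it is done.

```bash
mkdir -p pics
cat > h.py <<'E'
import numpy as np, cv2
from bench import r
def shot(n,f):
    c=r.camera(n); np.savez('pics/'+f+'.npz',**{k:np.array(v) for k,v in c.items()})
    cv2.imwrite('pics/'+f+'.png',cv2.cvtColor(c['pixels'],cv2.COLOR_RGB2BGR)); return c
def load(f): return np.load('pics/'+f+'.npz')
def ray(c,u,v,fish=False):
    T=np.array(c['camera_from_world']);R=T[:3,:3];o=-R.T@T[:3,3]
    x=(u-c['cx'])/c['fx'];y=(v-c['cy'])/c['fy']
    if fish:
        t=np.hypot(x,y);s=np.sin(t)/t if t>1e-9 else 1;d=np.array([x*s,-y*s,-np.cos(t)])
    else: d=np.array([x,-y,-1.])
    return o,R.T@d
def onz(c,u,v,z,fish=False):
    o,d=ray(c,u,v,fish);return o+d*(z-o[2])/d[2]
def proj(c,p):
    T=np.array(c['camera_from_world']);q=T[:3,:3]@np.array(p)+T[:3,3];x,y,z=q[0],-q[1],-q[2]
    return c['cx']+c['fx']*x/z,c['cy']+c['fy']*y/z
E
python3 - <<'E'
from h import *
s=r.read_state();print(s,r.tip_extent)
a=shot('top','top0')['pixels'];b=shot('side','side0')['pixels']
E
```

```text
{'time': 0.0, 'joint_positions': array([-1.27257772,  0.3328799 , -0.06467522,  1.4609768 ,  0.0215842 ,
        1.34987631, -0.08850296]), 'joint_vel': array([-1.21229318e-03,  2.62978471e-03,  5.20295317e-06,  1.37977027e-03,
        1.13962406e-03, -1.03432379e-03,  4.06207330e-04]), 'joint_torque': array([ 1.11707075e-03, -6.23253250e+01,  2.55498692e-02, -3.89917874e+01,
       -6.11521932e-02,  3.93564859e-02,  1.21915341e-04]), 'ee_pos': array([0.19698841, 0.59276011, 0.24373189]), 'eef_rot': array([ 1.59726236e-01,  9.87161085e-01, -7.17747371e-04, -8.57042676e-05]), 'ft_force': array([-0.26960766, -0.11018709,  0.10723119]), 'torque': array([-0.02030123, -0.01806086,  0.0227882 ]), 'width': 0.08681891749663999} 0.022
```

View pics/top0.png

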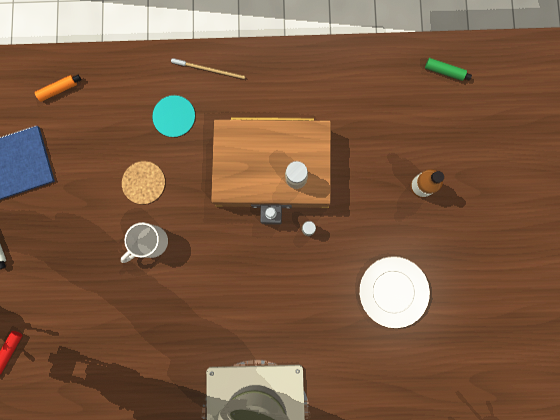

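View pics/side0.png

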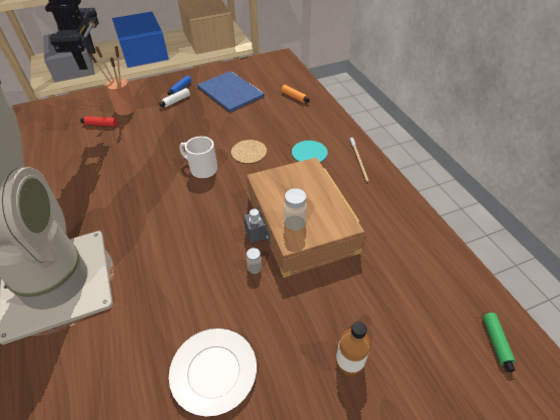

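The top view shows the case (212–330, 120–207), the jar cap at (296,173), the stud at (270,213), and the cork mat at (143,182). The mug is at (146,241) and the bottle at (428,184). A small look-alike jar stands at (309,228), close to the stud, and the turquoise disc at (174,116) is the mat's look-alike. The side view agrees. Next I'll measure these.

```bash
cat > m.py <<'E'
from h import *
c=load('top0');im=cv2.cvtColor(c['pixels'],cv2.COLOR_RGB2BGR);hsv=cv2.cvtColor(im,cv2.COLOR_BGR2HSV).astype(int)
def blob(m,box,show=True):
    x0,y0,x1,y1=box;k=np.zeros(m.shape,np.uint8);k[y0:y1,x0:x1]=m[y0:y1,x0:x1]
    cs,_=cv2.findContours(k,cv2.RETR_EXTERNAL,cv2.CHAIN_APPROX_NONE);return max(cs,key=cv2.contourArea)
H,S,V=hsv[...,0],hsv[...,1],hsv[...,2]
grey=(S<60)&(V>110)
for n,m,b,z in [('jarcap',grey,(280,155,312,187),.1745),('small',grey,(298,218,320,240),.05),('stud',grey,(262,204,280,222),.096),
  ('mat',(V>140)&(S<150),(115,155,170,208),.004),('mug',grey,(125,218,170,262),.09),('plate',grey,(350,250,440,335),.018)]:
    k=blob(m.astype(np.uint8),b);(u,v),rad=cv2.minEnclosingCircle(k)
    M=cv2.moments(k);u2,v2=M['m10']/M['m00'],M['m01']/M['m00']
    p=onz(c,u2,v2,z);q=onz(c,u2+rad,v2,z);print(n,(round(u2,1),round(v2,1)),round(rad,1),p.round(4),'diam',round(2000*np.linalg.norm(p-q)))
k=blob(((H<18)&(S>90)&(V>125)).astype(np.uint8),(195,110,345,215));rc=cv2.minAreaRect(k);print(rc)
for u,v in cv2.boxPoints(rc): print((u,v),onz(c,u,v,.0845).round(4))
print('bottle cap',onz(c,437,177,.15))
E
python3 m.py
python3 - <<'E'
import cv2
a=cv2.imread('pics/top0.png')[100:270,110:340];cv2.imwrite('pics/c0.png',cv2.resize(a,None,fx=3.4,fy=3.4,interpolation=cv2.INTER_CUBIC))
E
```

```text
jarcap (296.1, 173.4) 12.9 [ 0.5496 -0.1125  0.1745] diam 56
small (308.4, 227.5) 7.1 [ 0.4394 -0.1398  0.05  ] diam 34
stud (270.1, 212.8) 6.1 [ 0.473 -0.051  0.096] diam 28
mat (142.6, 182.1) 22.1 [0.5688 0.2717 0.004 ] diam 111
mug (144.6, 240.9) 24.6 [0.4168 0.2406 0.09  ] diam 114
plate (394.2, 291.9) 36.2 [ 0.2804 -0.3423  0.018 ] diam 174
((270.7872314453125, 161.0635223388672), (118.8828353881836, 83.29879760742188), 0.5787255764007568)
(np.float32(210.92816), np.float32(202.11041)) [0.5032 0.0873 0.0845]
(np.float32(211.76953), np.float32(118.81586)) [0.7035 0.0834 0.0845]
(np.float32(330.6463), np.float32(120.01663)) [ 0.6918 -0.2002  0.0845]
(np.float32(329.80493), np.float32(203.31119)) [ 0.4922 -0.1904  0.0845]
bottle cap [ 0.53654521 -0.4238065   0.15      ]
```

View pics/c0.png

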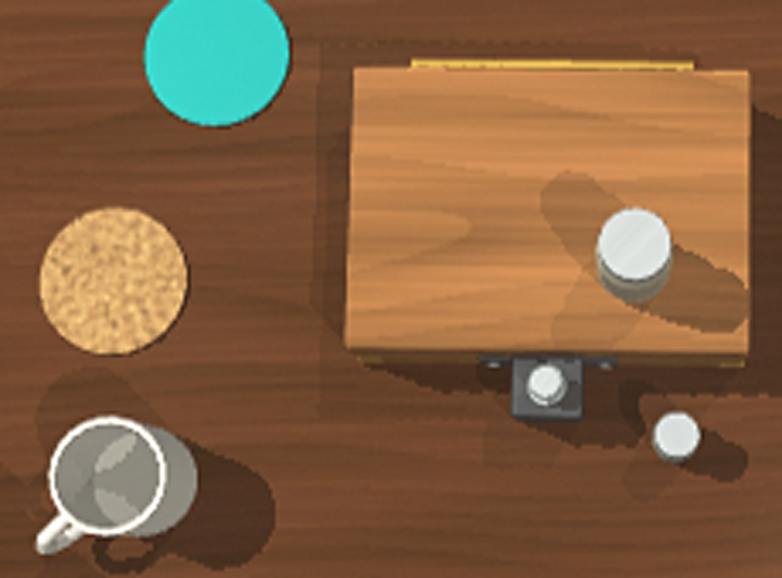

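The crop refines the jar cap to (296.5,171.5), giving the jar at about (0.554,-0.113). The stud comes out at (0.475,-0.051) and the mat at (0.569,0.272). The case yaw is about -0.035. Starting with a move towards the jar, holding the height.

```bash
python3 -m jog '[[-2.8,-2.8,0,0,0],[-2.8,-2.8,0,0,0],[-2.8,-2.8,0,0,0],[-2.8,-2.8,0,0,0],[-2.8,-2.8,0,0,0],[-2.8,-2.8,0,0,0],[-2.8,-2.8,0,0,0],[-2.8,-2.8,0,0,0],[-2.8,-2.8,0,0,0],[-2.8,-2.8,0,0,0]]' 20
```

```text
time: 1.1
ee_pos: [0.376, 0.2282, 0.2395]
eef_rot: [0.155, 0.988, -0.003, -0.003]
ft_force: [0.6, 1.2, 0.4]
width: 0.0873
```

```bash
python3 -m jog '[[-3,-3,0,0,0],[-3,-3,0,0,0],[-3,-3,0,0,0],[-3,-3,0,0,0],[-3,-3,0,0,0],[-3,-3,0,0,0],[-3,-3,0,0,0],[-3,-3,0,0,0],[-2,-2,0,0,0],[0,0,0,0,0]]' 20
python3 - <<'E'
from h import *
shot('wrist','w1');s=r.read_state();print(s['ee_pos'],s['eef_rot'],s['joint_positions'].round(2))
E
```

```text
time: 2.1
ee_pos: [0.5474, -0.1197, 0.239]
eef_rot: [0.158, 0.988, -0.004, -0.003]
ft_force: [-0.3, 0.0, -0.1]
width: 0.0871
[ 0.54699484 -0.11801084  0.23887059] [ 0.15695996  0.98759378 -0.00370725 -0.00289138] [-0.44  0.22  0.66  1.67 -0.13  1.31  1.5 ]
```

View pics/w1.png

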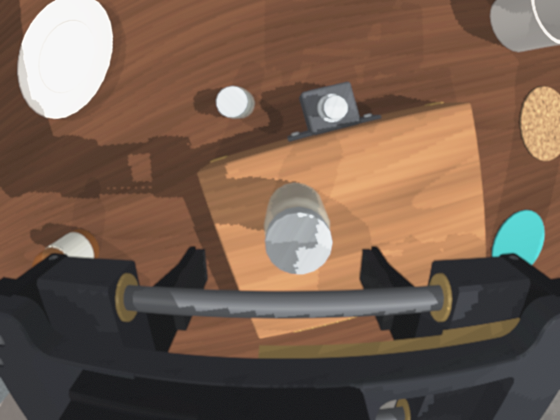

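The wrist view shows the cap at about (299,240) between the jaws and the stud top at about (333,106). The camera sits on the robot's side, away from the lid. I'll triangulate.

Run:
```python
from h import *
c=load('w1')
for n,p,z in [('cap',(299,240),.1745),('stud',(333,106),.096),('small',(235,100),.05)]: print(n,onz(c,*p,z,True).round(4))
def tri(a,pa,b,pb,fb):
    o1,d1=ray(a,*pa);o2,d2=ray(b,*pb,fb);d1/=np.linalg.norm(d1);d2/=np.linalg.norm(d2)
    s=np.linalg.lstsq(np.c_[d1,-d2],o2-o1,rcond=None)[0];return (o1+s[0]*d1).round(4),(o2+s[1]*d2).round(4)
t=load('top0')
print('cap',tri(t,(296.5,171.5),c,(299,240),True));print('stud',tri(t,(270.6,212.1),c,(333,106),True))
g=onz(c,299,240,.1745,True)
T=np.array(c['camera_from_world']);print('cam',-T[:3,:3].T@T[:3,3])
s=r.read_state();from scipy.spatial.transform import Rotation as Q
R=Q.from_quat(s['eef_rot']).as_matrix();
for p in ([.554,-.113,.14],[g[0],g[1],.14]): print('tool cm',(R.T@(np.array(p)-s['ee_pos'])*100).round(2))
```

```text
cap [ 0.5535 -0.111   0.1745]
stud [ 0.4759 -0.0524  0.096 ]
small [ 0.44   -0.1375  0.05  ]
cap (array([ 0.5545, -0.1135,  0.1703]), array([ 0.5552, -0.1114,  0.1703]))
stud (array([ 0.4752, -0.0519,  0.0891]), array([ 0.4759, -0.0514,  0.0892]))
cam [ 0.47206895 -0.09383595  0.38066041]
tool cm [-0.56  0.77  9.88]
tool cm [-0.45  0.95  9.88]
```

```bash
python3 -m jog '[[-0.5,0.85,0,0,0],[0,0,1,0,0],[0,0,1.3,0,0],[0,0,1.3,0,0],[0,0,1.3,0,0],[0,0,1.3,0,0],[0,0,1.3,0,0],[0,0,1,0,0],[0,0,0.6,0,0],[0,0,0,0,0]]'
```

```text
time: 3.15
ee_pos: [0.552, -0.1057, 0.1373]
eef_rot: [0.154, 0.988, -0.003, -0.005]
ft_force: [0.4, -0.2, 0.0]
width: 0.0871
```

Run:
```python
from h import *
s=r.read_state();from scipy.spatial.transform import Rotation as Q
R=Q.from_quat(s['eef_rot']).as_matrix();print(s['ee_pos'],s['ft_force'],(R.T@(np.array([.554,-.112,.141])-s['ee_pos'])*100).round(2))
```

```text
[ 0.5520299  -0.10573104  0.13727427] [ 0.43155875 -0.17979983  0.02044643] [-0.37 -0.54 -0.37]
```

```bash
python3 -m jog '[[-0.3,-0.5,-0.3,0,0],[0,0,0,0,0],[0,0,0,0,0.2],[0,0,0,0,0.35],[0,0,0,0,0.5],[0,0,0,0,0.6],[0,0,0,0,0.7],[0,0,0,0,0.7],[0,0,0,0,0.7],[0,0,0,0,0.7]]' 20
```

```text
time: 4.15
ee_pos: [0.555, -0.1123, 0.1428]
eef_rot: [0.154, 0.988, -0.002, -0.003]
ft_force: [-0.3, 0.3, -0.4]
width: 0.0514
```

```bash
python3 -m jog '[[0,0,-0.5,0,0.7],[0,0,-1,0,0.7],[0,0,-1,0,0.7],[0,0,-1,0,0.7],[0,0,-1,0,0.7],[0,0,-1,0,0.7],[0.3,1,0,0,0.7],[0.5,2,0,0,0.7],[0.6,2.5,0,0,0.7],[0.7,2.5,0,0,0.7]]' 25
python3 -m jog '[[0.7,2.5,0,0,0.7],[0.9,3,0,0,0.7],[0.9,3,0,0,0.7],[0.9,3,0,0,0.7],[0.9,3,0,0,0.7],[0.9,3,0,0,0.7],[0.8,2.5,0,0,0.7],[0.5,2,0,0,0.7],[0.3,1.5,0,0,0.7],[0,0,0,0,0.7]]'
```

```text
time: 5.15
ee_pos: [0.5594, -0.0294, 0.2034]
eef_rot: [0.157, 0.988, -0.003, -0.003]
ft_force: [0.4, -0.6, -0.8]
width: 0.0513
time: 6.15
ee_pos: [0.5612, 0.2389, 0.1997]
eef_rot: [0.152, 0.988, -0.002, -0.005]
ft_force: [-0.3, -0.8, -3.0]
width: 0.0516
```

Run:
```python
from h import *
c=shot('wrist','w2')
s=r.read_state();from scipy.spatial.transform import Rotation as Q
R=Q.from_quat(s['eef_rot']).as_matrix();print(s['ee_pos'],s['ft_force'],(R.T@(np.array([.569,.272,.0625])-s['ee_pos'])*100).round(2))
```

```text
[0.56142594 0.237323   0.19973096] [-0.70784803 -0.33310418 -2.02812028] [ 0.18  3.62 13.7 ]
```

View pics/w2.png

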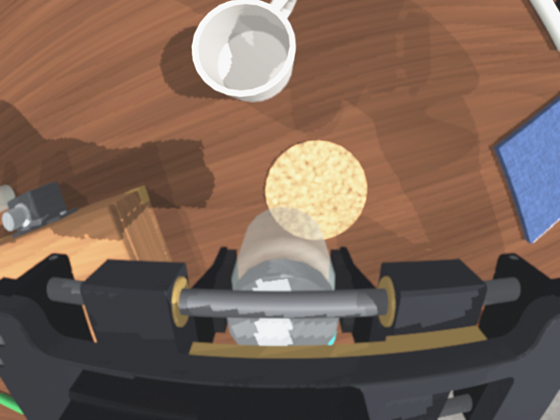

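The jar is held upright between the jaws and the mat centre is at about (317,189). The mug, at (245,48), is clear. I'll check the mat by ray, then move over it and part-way down.

```bash
python3 - <<'E'
from h import *
print(onz(load('w2'),317,189,.004,True))
E
python3 -m jog '[[0.1,1.2,1,0,0.7],[0.1,1.2,1,0,0.7],[0,1,1,0,0.7],[0,0,1.5,0,0.7],[0,0,1.5,0,0.7],[0,0,1.5,0,0.7],[0,0,1.5,0,0.7],[0,0,1,0,0.7],[0,0,0.5,0,0.7],[0,0,0,0,0.7]]'
python3 - <<'E'
from h import *
s=r.read_state();from scipy.spatial.transform import Rotation as Q
R=Q.from_quat(s['eef_rot']).as_matrix();print(s['ee_pos'],s['ft_force'],(R.T@(np.array([.569,.272,.0625])-s['ee_pos'])*100).round(2))
E
```

```text
[0.56811273 0.27344272 0.004     ]
time: 7.2
ee_pos: [0.5691, 0.2665, 0.0828]
eef_rot: [0.156, 0.988, -0.004, -0.007]
ft_force: [-1.0, 0.7, -0.9]
width: 0.051
[0.56906773 0.26652074 0.08277611] [-1.03195183  0.66390722 -0.86894067] [0.15 0.54 2.02]
```

```bash
python3 -m jog '[[0.15,0.55,0.4,0,0.7],[0,0,0.4,0,0.7],[0,0,0.3,0,0.7],[0,0,0.2,0,0.7],[0,0,0.2,0,0.7],[0,0,0.1,0,0.7],[0,0,0,0,0.7],[0,0,0,0,0.7],[0,0,0,0,0.7],[0,0,0,0,0.7]]'
```

```text
time: 8.2
ee_pos: [0.5706, 0.2733, 0.0679]
eef_rot: [0.156, 0.988, -0.003, -0.005]
ft_force: [0.6, -0.8, -2.2]
width: 0.0512
```

```bash
python3 -m jog '[[0,0,0.1,0,0.7],[0,0,0.1,0,0.7],[0,0,0.1,0,0.7],[0,0,0.1,0,0.7],[0,0,0.1,0,0.7],[0,0,0,0,0.7],[0,0,0,0,0.7],[0,0,0,0,0.7],[0,0,0,0,0.7],[0,0,0,0,0.7]]'
```

```text
time: 9.2
ee_pos: [0.5706, 0.2733, 0.0625]
eef_rot: [0.156, 0.988, -0.003, -0.005]
ft_force: [-0.5, 0.3, -1.7]
width: 0.051
```

```bash
python3 -m jog '[[0,0,0.1,0,0.7],[0,0,0,0,0.7],[0,0,0,0,0.7],[0,0,0,0,0.7],[0,0,0,0,0.7],[0,0,0,0,0.7],[0,0,0,0,0.7],[0,0,0,0,0.7],[0,0,0,0,0.7],[0,0,0,0,0.7]]'
```

```text
time: 10.2
ee_pos: [0.5708, 0.2735, 0.0622]
eef_rot: [0.156, 0.988, -0.003, -0.005]
ft_force: [-0.2, -0.7, -1.0]
width: 0.0513
```

The force is easing and the arm has stopped going down, so the jar is on the mat. Releasing slowly, then rising.

```bash
python3 -m jog '[[0,0,0.05,0,0.7],[0,0,0,0,0.4],[0,0,0,0,0.35],[0,0,0,0,0.3],[0,0,0,0,0.2],[0,0,0,0,0.1],[0,0,0,0,0],[0,0,0,0,0],[0,0,0,0,0],[0,0,-0.5,0,0]]' 5
python3 -m jog '[[0,0,-1,0,0],[0,0,-1.5,0,0],[0,0,-2,0,0],[0,0,-2,0,0],[0,0,-2,0,0],[0,0,-2,0,0],[0,0,-2,0,0],[0,0,-2,0,0],[0,0,-1,0,0],[0,0,0,0,0.5]]' 20
python3 - <<'E'
from h import *
shot('wrist','w3');s=r.read_state();from scipy.spatial.transform import Rotation as Q
R=Q.from_quat(s['eef_rot']).as_matrix();print(s['ee_pos'],s['eef_rot'],(R.T@(np.array([.4685,-.0515,.2])-s['ee_pos'])*100).round(2),s['joint_positions'].round(2))
c=load('w3')
E
```

```text
time: 11.2
ee_pos: [0.5711, 0.2736, 0.0669]
eef_rot: [0.156, 0.988, -0.003, -0.005]
ft_force: [1.0, -0.1, 0.9]
width: 0.0866
time: 12.2
ee_pos: [0.574, 0.2736, 0.2412]
eef_rot: [0.157, 0.988, 0.001, -0.001]
ft_force: [-0.6, 0.3, 0.4]
width: 0.084
[0.5738128  0.27355065 0.24039314] [ 1.56557814e-01  9.87668038e-01  4.54537971e-04 -1.13586453e-03] [ -0.05 -34.17   4.02] [-0.86  0.38  0.46  1.46 -0.17  1.35  0.86]
```

View pics/w3.png

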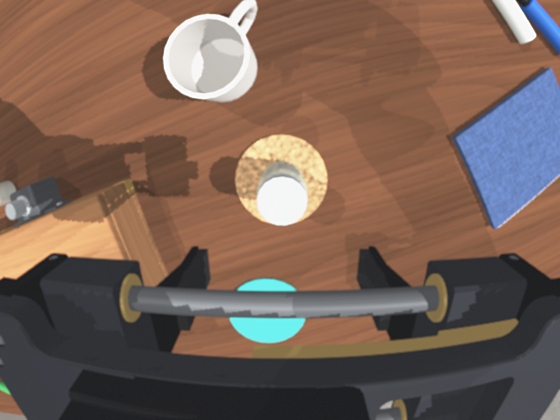

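The jar stands upright, well inside the mat, and nothing else has moved. Now going over the stud with the fingers shut, then turning so the jaws lie along the case front.

```bash
python3 -m jog '[[0,-2,0,0,0.6],[0,-3,0,0,0.7],[0,-4,0,0,0.8],[0,-4,0,0,0.9],[0,-4,0,0,1],[0,-4,0,0,1],[0,-4,0,0,1],[0,-4,0,0,1],[0,-3,0,0,1],[0,-2,0,0,1]]' 20
python3 -m jog '[[0,0,0,-0.1,1],[0,0,0,-0.1,1],[0,0,0,-0.08,1],[0,0,1,0,1],[0,0,1,0,1],[0,0,1,0,1],[0,0,1,0,1],[0,0,0.5,0,1],[0,0,0,0,1],[0,0,0,0,1]]' 20
cat > d.py <<'E'
from h import *
import sys
s=r.read_state();from scipy.spatial.transform import Rotation as Q
R=Q.from_quat(s['eef_rot']).as_matrix();print(s['ee_pos'],s['ft_force'],s['width'],'yaw of tool y',np.degrees(np.arctan2(R[1,1],R[0,1])),'tilt',R[:2,2].round(4));print((R.T@(np.array([.470,-.0515,.130])-s['ee_pos'])*100).round(2))
E
python3 d.py
```

```text
time: 13.25
ee_pos: [0.4597, -0.0589, 0.2301]
eef_rot: [0.153, 0.988, -0.003, -0.008]
ft_force: [0.9, 0.0, 0.1]
width: 0.004
time: 14.25
ee_pos: [0.4534, -0.0628, 0.1753]
eef_rot: [0.015, 1.0, -0.002, -0.013]
ft_force: [0.3, -0.7, 0.3]
width: 0.0004
[ 0.45335282 -0.06283199  0.17527367] [ 0.34987312 -0.65528974  0.27410676] 0.0004228817969948415 yaw of tool y 88.26376453505932 tilt [-0.0258 -0.0039]
[-1.75  1.2   4.48]
```

```bash
python3 -m jog '[[-0.8,0.6,0,0,1],[-0.8,0.6,0,0,1],[0,0,0.8,0,1],[0,0,0.8,0,1],[0,0,0.8,0,1],[0,0,0.8,0,1],[0,0,0.5,0,1],[0,0,0,0,1],[0,0,0,0,1],[0,0,0,0,1]]'
python3 d.py; python3 -c "
from h import *
shot('wrist','w4')"
```

```text
time: 15.25
ee_pos: [0.4706, -0.0503, 0.1348]
eef_rot: [0.015, 1.0, -0.002, -0.012]
ft_force: [0.3, -0.2, -0.5]
width: 0.0007
[ 0.47062435 -0.05034755  0.1348499 ] [ 0.27827137 -0.21800702 -0.51762171] 0.000651885492077091 yaw of tool y 88.25428944485215 tilt [-0.025  -0.0039]
[ 0.05 -0.11  0.49]
```

View pics/w4.png

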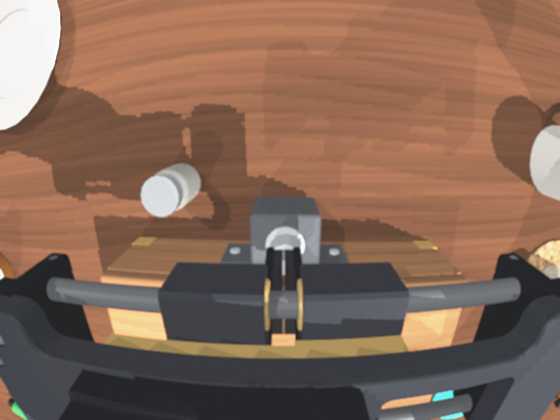

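The fingertips are centred laterally over the stud at (286,240). The small jar is clear at (170,190). Now a guarded descent, set slightly towards the robot.

```bash
python3 -m jog '[[0.2,-0.1,0.2,0,1],[0,0,0.2,0,1],[0,0,0.1,0,1],[0,0,0.1,0,1],[0,0,0,0,1],[0,0,0,0,1],[0,0,0,0,1],[0,0,0,0,1],[0,0,0,0,1],[0,0,0,0,1]]'; python3 d.py
python3 -m jog '[[0,0,0.1,0,1],[0,0,0.1,0,1],[0,0,0.1,0,1],[0,0,0,0,1],[0,0,0,0,1],[0,0,0,0,1],[0,0,0,0,1],[0,0,0,0,1],[0,0,0,0,1],[0,0,0,0,1]]'
```

```text
time: 16.3
ee_pos: [0.4689, -0.0513, 0.1292]
eef_rot: [0.015, 1.0, -0.002, -0.012]
ft_force: [-0.4, 0.3, 0.1]
width: 0.0005
[ 0.46885715 -0.05129433  0.12921615] [-0.41943016  0.25772399  0.08910955] 0.00046383211038214387 yaw of tool y 88.26229092973233 tilt [-0.0233 -0.0034]
[-0.11 -0.02 -0.08]
time: 17.3
ee_pos: [0.4688, -0.0513, 0.1259]
eef_rot: [0.015, 1.0, -0.002, -0.012]
ft_force: [0.9, -0.0, 0.0]
width: 0.0008
```

```bash
for i in 1; do python3 -m jog '[[0,0,0.1,0,1],[0,0,0.1,0,1],[0,0,0.1,0,1],[0,0,0.1,0,1],[0,0,0,0,1],[0,0,0,0,1],[0,0,0,0,1],[0,0,0,0,1],[0,0,0,0,1],[0,0,0,0,1]]'; done
```

```text
time: 18.3
ee_pos: [0.4687, -0.0513, 0.1216]
eef_rot: [0.015, 1.0, -0.002, -0.012]
ft_force: [-1.2, 0.1, 0.2]
width: 0.0005
```

```bash
python3 -m jog '[[0,0,0.1,0,1],[0,0,0.1,0,1],[0,0,0.1,0,1],[0,0,0,0,1],[0,0,0,0,1],[0,0,0,0,1],[0,0,0,0,1],[0,0,0,0,1],[0,0,0,0,1],[0,0,0,0,1]]'
```

```text
time: 19.3
ee_pos: [0.4686, -0.0513, 0.1183]
eef_rot: [0.015, 1.0, -0.002, -0.012]
ft_force: [-0.4, 0.2, -0.7]
width: 0.0003
```

```bash
python3 -m jog '[[0,0,0.1,0,1],[0,0,0.1,0,1],[0,0,0.1,0,1],[0,0,0,0,1],[0,0,0,0,1],[0,0,0,0,1],[0,0,0,0,1],[0,0,0,0,1],[0,0,0,0,1],[0,0,0,0,1]]'
```

```text
time: 20.3
ee_pos: [0.4685, -0.0513, 0.115]
eef_rot: [0.015, 1.0, -0.002, -0.012]
ft_force: [0.6, -0.4, 0.4]
width: 0.0002
```

```bash
python3 -m jog '[[0,0,0.1,0,1],[0,0,0.1,0,1],[0,0,0,0,1],[0,0,0,0,1],[0,0,0,0,1],[0,0,0,0,1],[0,0,0,0,1],[0,0,0,0,1],[0,0,0,0,1],[0,0,0,0,1]]'
```

```text
time: 21.3
ee_pos: [0.4687, -0.0514, 0.1135]
eef_rot: [0.015, 1.0, -0.002, -0.011]
ft_force: [-1.0, 0.6, 2.8]
width: 0.0004
```

Contact: 2.8 N at tip height about 0.0915, within the ±8 mm band. Pressing on in small steps.

```bash
python3 -m jog '[[0,0,0.1,0,1],[0,0,0.1,0,1],[0,0,0.1,0,1],[0,0,0,0,1],[0,0,0,0,1],[0,0,0,0,1],[0,0,0,0,1],[0,0,0,0,1],[0,0,0,0,1],[0,0,0,0,1]]'
```

```text
time: 22.3
ee_pos: [0.4688, -0.0514, 0.111]
eef_rot: [0.015, 1.0, -0.001, -0.011]
ft_force: [-2.1, 0.8, 3.9]
width: 0.0004
```

```bash
python3 -m jog '[[0,0,0.1,0,1],[0,0,0.1,0,1],[0,0,0,0,1],[0,0,0,0,1],[0,0,0,0,1],[0,0,0,0,1],[0,0,0,0,1],[0,0,0,0,1],[0,0,0,0,1],[0,0,0,0,1]]'; python3 -c "
from h import *
a=load('side0')['pixels'].astype(int);b=shot('side','s1')['pixels'].astype(int)
d=np.abs(a-b).sum(2)[150:270,245:360]>90;print(d.mean())"
```

```text
time: 23.3
ee_pos: [0.4688, -0.0514, 0.1096]
eef_rot: [0.015, 1.0, -0.001, -0.012]
ft_force: [-2.1, -0.4, 5.7]
width: 0.0004
0.48188405797101447
```

```bash
python3 -m jog '[[0,0,0.1,0,1],[0,0,0.1,0,1],[0,0,0,0,1],[0,0,0,0,1],[0,0,0,0,1],[0,0,0,0,1],[0,0,0,0,1],[0,0,0,0,1],[0,0,0,0,1],[0,0,0,0,1]]'; python3 -c "
from h import *
b=shot('side','s2')['pixels'].astype(int);a=load('s1')['pixels'].astype(int)
print((np.abs(a-b).sum(2)>90).sum())"
```

```text
time: 24.35
ee_pos: [0.4688, -0.0514, 0.1086]
eef_rot: [0.015, 1.0, -0.001, -0.012]
ft_force: [-2.4, 0.2, 5.8]
width: 0.0006
3315
```

The picture is changing, so the latch has freed the lid. I'll lift slightly off the stud, then back away towards the robot.

```bash
python3 -m jog '[[0,0,-0.3,0,1],[0,0,-0.7,0,1],[0.3,0,-0.8,0,1],[1,0,-0.5,0,1],[1,0,-0.5,0,1],[1,0,-1,0,1],[0.5,0,-1,0,1],[0,0,-1,0,1],[0,0,0,0,1],[0,0,0,0,1]]'
python3 -m jog '[[0,0,-1,0,1],[0,0,-1,0,1],[0,0,-1,0,1],[0,0,0,0,1],[0,0,0,0,1],[0,0,0,0,1],[0,0,0,0,1],[0,0,0,0,1],[0,0,0,0,1],[0,0,0,0,1]]'
python3 -c "
from h import *
a=shot('side','s3')['pixels'];b=shot('top','t3')['pixels']
i=np.hstack([a,b])[...,::-1];cv2.imwrite('pics/f.png',cv2.resize(i,(800,300),interpolation=cv2.INTER_AREA))"
```

```text
time: 25.4
ee_pos: [0.4308, -0.0506, 0.1726]
eef_rot: [0.016, 1.0, -0.001, -0.01]
ft_force: [-0.6, -0.0, 0.3]
width: 0.0004
time: 26.4
ee_pos: [0.4313, -0.0508, 0.2039]
eef_rot: [0.016, 1.0, -0.002, -0.011]
ft_force: [0.4, 0.4, -0.0]
width: 0.0002
```

View pics/f.png

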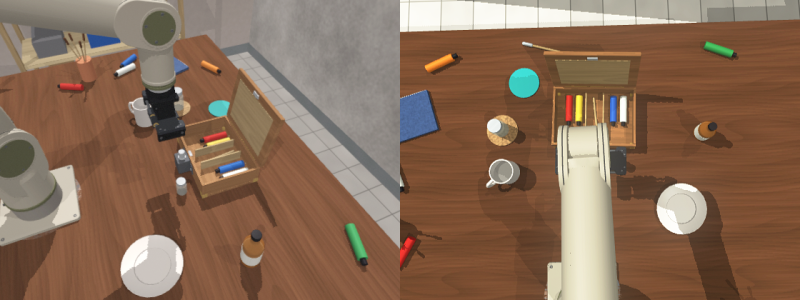

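The lid stands open with the contents visible. The jar is on the cork mat and the mug, plate, bottle and small jar are where they were. Last check: whether the lid has settled, and at which angle.

```bash
python3 -m jog '[[0,0,0,0,1],[0,0,0,0,1],[0,0,0,0,1],[0,0,0,0,1],[0,0,0,0,1],[0,0,0,0,1],[0,0,0,0,1],[0,0,0,0,1],[0,0,0,0,1],[0,0,0,0,1]]'
python3 -c "
from h import *
b=shot('side','s4');a=load('s3')['pixels'].astype(int);d=np.abs(a-b['pixels'].astype(int)).sum(2)>60
print('changed',d.sum())
yaw=-.037;X=np.array([np.cos(yaw),np.sin(yaw)]);Y=np.array([-X[1],X[0]]);h=np.array([.6977,-.0584])
im=np.ascontiguousarray(b['pixels'][...,::-1])
for t,col in [(1.55,(0,0,255)),(1.75,(0,255,0))]:
  q=[]
  for s in (-.14,.14):
    p=h+Y*s-X*.2*np.cos(t);q.append(proj(b,[*p,.0705+.2*np.sin(t)]))
  print(t,np.round(q,1));cv2.line(im,*[tuple(int(round(v)) for v in w) for w in q],col,1)
cv2.imwrite('pics/g.png',cv2.resize(im[80:290,220:420],None,fx=2.8,fy=2.8))
t0=load('top0')['pixels'].astype(int);t3=load('t3')['pixels'].astype(int)
for n,(x0,y0,x1,y1) in dict(mug=(120,220,170,262),plate=(358,255,432,330),bottle=(408,165,446,200)).items(): print(n,(np.abs(t0-t3).sum(2)>120)[y0:y1,x0:x1].mean().round(3))
"
```

```text
time: 27.5
ee_pos: [0.4314, -0.0507, 0.204]
eef_rot: [0.016, 1.0, -0.002, -0.011]
ft_force: [-0.3, 0.6, 0.4]
width: 0.0006
changed 9
1.55 [[376.  171.3]
 [318.1  96.8]]
1.75 [[393.6 167.6]
 [333.2  94.6]]
mug 0.0
plate 0.273
bottle 0.0
```

View pics/g.png

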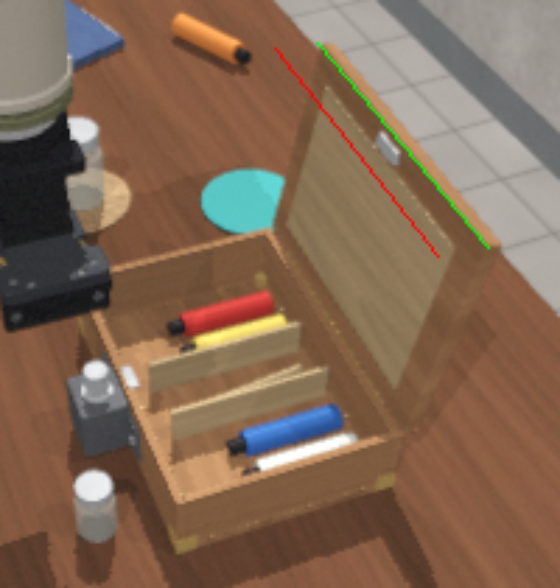

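The lid edge lies on the line predicted for 1.75 rad and is still. The plate's pixel change is the arm's shadow seen in the last top view. Handing in.

```bash
python3 -c "
from bench import r
print(r.close_job())"
```

```text
the job is handed in; nothing more can be done
None
```

The case is open and the job is handed in at about 27.5 s. I took the large jar off the lid and set it upright on the cork mat. I then pressed the latch stud with shut fingers until the lid freed, and backed the arm away while the lid swung open.

- **Latch:** The stud top was at about 92 mm, found by feel and inside the stated range. The highest force I read was 5.8 N. Readings come only at the end of each 1 s move, so a brief higher peak would not have shown.
- **Lid:** Its edge lies on the line predicted for 1.75 rad, and it did not move over the last second. I did not watch the swing itself in pictures. The force readings gave no sign that the arm touched the lid.
- **Jar:** It is standing on the mat.
- **Robot:** The gripper is clear of everything.
- **Mug and bottle:** No change in the top view.
- **Plate:** The picture difference flagged 27% of its area. I put that down to the arm's shadow, which falls across it in the picture; the arm never went near the plate.

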